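# Release the eccentric cam and push the sample carriage home

## Robot

A 6-joint arm with a two-finger parallel gripper is mounted at the origin on the work surface. World frame = base frame: x ahead of the robot, y to its left, z up, the work surface at z = 0. Lengths are in mm, angles in rad, forces in N, time in s.
With the tool pointing down it reaches from about 275 to 750 mm from the base axis. Payload 10.2 kg.
Tool frame: the origin (TCP) lies midway between the tips of the shut fingers; the grasp point (between the pads) lies 19 mm behind it; z points along the fingers, y is the line along which they close (so a half turn about z gives the same grasp; the last joint's range is limited). The gripper opens to 85 mm and grips with 20 to 120 N. Pads are 22 mm wide; open, the fingers measure 114 mm over their backs; the gripper's body (76 mm by 85 mm) begins 54 mm behind the grasp point. The pads swing forward as they close: fully open they stand 13 mm farther back than shut.
Start: joints at [-1.418, 0.313, 1.498, -0, 1.331, -0.223], TCP at [192.672, -488.374, 231.294] pointing down, gripper open.
Joint ranges: [-2.94, 2.94], [-0.97, 2.17], [0.19, 2.56], [-1.23, 4.37], [0.02, 3.11], [-2.88, 2.88]. Speed limits (rad/s): [2.39, 2.39, 3.01, 3.14, 3.14, 3.14].

## Interface

Orientations are given as a unit quaternion [w, x, y, z].
In Python, from rig import sense, capture, finish_job, find_in, place_of gives the robot as it stands. The module is installed in compiled form; this text tells all that it offers.
- The arm moves only by the shell command python3 -m jog 'ROWS' [FORCE]. ROWS is JSON, a list of rows, each an object of numbers: "tx", "ty", "tz": the shift along the tool's x, y, z in mm; "ax", "ay", "az": the turn, a rotation vector about the tool's x, y, z in rad; "jaw": the closure, from -1 (fully open) to 1 (shut), so that 0 is half open. In form: [{"tx": .., "ty": .., "tz": .., "ax": .., "ay": .., "az": .., "jaw": ..}, ...]. A call has 1 to 5 rows; each row shifts and turns the commanded pose from where the row before left it, along the tool's axes as they then stand; what a row does not reach is not made up. A row lasts 1/8 s, in which the tool goes at most 62.5 mm and 10.7 degrees, less where a joint would pass 70% of its speed; a pose out of reach is approached as far as the arm can. A call with a gripper value outside its range is refused whole. The fingers move at their own pace and stop on an object; FORCE is the grip in N (left out, the last holds). Time passes only in rows, so rows that do not move let the fingers close. It gives the time, the measured TCP pose, the force, the opening and the grip force at its end, in the units of the state.
- sense(): the state, without advancing time (a new reading comes with each control period).
- capture(name): name is "side" or "top" or "wrist"; returns a dict with "color" (420x560x3 uint8, red, green, blue), "depth" (420x560 float32, mm along the optical axis (not along the pixel's ray), 0 where there is no reading), "fx", "fy", "cx", "cy" (pixels), "camera_from_world" (4x4, takes a point from world to camera coordinates); the wrist camera has in their place "mount" (4x4, takes a point from camera to tool coordinates, whose origin is the TCP and whose axes are the flange's). Camera axes: x right, y up, looking along -z (the intrinsics and any distortion apply to the point x, -y, -z); pixel columns grow to the right and rows downward; lengths in mm; the calibration is good to about 2 mm. A picture is of the moment at which its call begins: read the wrist's pose just before it.
- finish_job(): hands the job in; it is judged then, once.
Trained networks look in the newest picture that a camera, given by its name, has taken for a name from the list of things; names that differ only in an ending like _2 or _b are one class to them, and where a whole thing is asked for, a point or a joint stands for the part that bears it (a point fixed in the world has none). Each returns a list of dicts, best first, with "conf" (0 to 1); they miss things now and then, are a little off and sometimes report something else, mostly with a low value. They report only what shows in the picture. A call takes as long as a camera call. They do not tell look-alikes from the thing itself.
- find_in(query, camera): "centre" ([column, row] in pixels, amid what is visible of it).
- place_of(query, camera): "centre" ([column, row] in pixels: a listed point, or the origin of a listed thing).
The state is a dict: "time_s": time; "joints": joint angles; "dq": joint speeds; "tau": joint torques, N m; "eef_pos": TCP position; "ee_rot": TCP orientation; "force": force on the tool from outside, world axes, zero at the start; "wrist_torque": the same for the moment, N m; "grip_width": opening from 0.0 (shut) to 1.0 (fully open); "grip_force": force on a finger pad.
Only numpy, scipy, OpenCV 4.12 (cv2) and the standard library are available. Lean on these libraries where they do the work, as an engineer would, in place of code of your own. Each camera call takes 0.05 s, during which the arm holds its last target. There are 200 camera calls.

## Task

Load the sample into the bench reader: first push the yellow cam handle round with a fingertip until the cam is at its low point, the handle pointing straight along the green mark (straight ahead in the carriage's push direction), and leave it there; only then push the red plate until the sample carriage is fully home under the blue hood. Grasp and lift nothing, do not touch the little sample bottle, which rides standing in its pocket, and leave the flask, carton and tube rack where they are.

Things in the scene. Friction and masses are not known exactly. Their poses are not given: they have to be found in the camera images.
- reader: Fixed bench reader: white base plate 12 mm thick, spanning x -135..135, y -65..165 mm of its frame; origin on the bench top. +x is the carriage's push direction (away from the robot, yawed up to 0.35 rad), +y left, z up. Blue hood (a tunnel for the carriage) at x -20..50, y -51..51, top 98 mm above the bench; blue detector block behind it, to x 99.
- cam (a joint): Angle (rad, counter-clockwise from above) of the yellow handle from the reader's +x. 0 = low point: handle over the green mark. The steel disc under it (radius 30 mm, centre 14 mm off the pivot towards the peg) else blocks the carriage. Starts at 1.3 to 2.5, so turn it clockwise; stops at -0.7 and 2.7, none at 0. About 5 N on the peg turns it; it stays where left.
- cam_axis (a point): Point on the cam's vertical pivot, 38 mm above the bench (top of the handle bar); fixed on the reader at x 50, y 105 mm.
- cam_peg (a point): Centre of the top of the upright yellow peg on the handle: 14 mm in diameter, standing from 38 to 80 mm above the bench, 50 mm from the pivot along the handle. The handle bar below it is 14 mm wide, 30 to 38 mm above the bench, and ends 4 mm beyond the peg's centre.
- carriage (a joint): Travel of the sample carriage along the reader's +x, m: 0 = drawn back (start), 0.050 = fully home at a hard stop. About 3 N moves it and it stays where left. A brass follower plate on its left side meets the cam: with the cam at its high point it stops near 0.024; within about 0.45 rad of the low point it passes home.
- push_face (a point): Middle of the rear face (looking to the reader's -x) of the red push plate, 50 mm above the bench. The plate is 56 mm wide, 8 mm thick, from 17 to 65 mm above the bench, at the carriage's rear end; nothing stands behind it. At the start at x -109, y 0 mm in the reader's frame; moves with the carriage.
- pocket (a point): Centre of the floor of the bottle's black square pocket in the carriage (34 mm inside, 10 mm deep), 24 mm above the bench, 74 mm ahead of push_face. Moves with the carriage.
- sample: Loose amber sample bottle, 30 mm in diameter, 58 mm tall, 50 g, standing in the pocket. Origin at the centre of its underside, z up.
- flask: Bystander: loose conical glass flask, 68 mm in diameter at the foot, 110 mm tall. Origin at the centre of its underside. Right of the reader.
- carton: Bystander: loose white carton 60 x 80 mm, 45 mm high. Origin at the centre of its underside. Beyond the reader.
- rack: Bystander: loose white test-tube rack 200 x 75 mm, 80 mm high with its tubes. Origin at the centre of its underside, x along its length. Left of the reader.
There are look-alikes about, which are no part of the job. Of the things that look like the sample, the middle-sized one is meant.

How it is judged (in metres and radians):
On the way, in this order (a step that is already met when the one before it is completed fails the run):
1. the cam is turned to its low point (within 0.35 rad) while the carriage is still drawn back (within 5 mm) (value of joint cam between -0.35 and 0.35 rad and value of joint carriage below 0.005 m), for 0.2 s.
2. the carriage is fully home (within 3 mm) (value of joint carriage above 0.047 m), for 0.2 s.
At the end, for the whole second after the job is handed in: The cam is at its low point within 0.35 rad, the carriage home within 3 mm, the sample bottle upright (within 0.15 rad), at rest, its foot within 8 mm of the pocket's centre; flask, carton and rack stand within 20 mm of where they were (value of joint cam between -0.35 and 0.35 rad and value of joint carriage above 0.047 m and angle between sample's own z axis and vertical below 0.15 rad and distance between sample and pocket below 0.008 m and linear speed of sample below 0.02 m/s and distance of each of flask, carton, rack from where it was at the start of the episode below 0.02 m and angle between each of flask, carton, rack's own z axis and vertical below 0.25 rad); the robot touches nothing.
It fails at once if the carriage is pushed forward (more than 12 mm) while the cam is away from its low point (more than 0.5 rad) (value of joint carriage above 0.012 m and not (value of joint cam between -0.5 and 0.5 rad)).
It fails at once if the sample bottle is lifted out of its pocket or tipped (z of sample in the frame of reader above 0.034 m or angle between sample's own z axis and vertical above 0.4 rad).
It fails at once if the robot pushes on the sample bottle (more than 2 N) (contact force between any of the fingers, the arm and sample above 2 N).
It fails at once if the flask, carton or tube rack is moved more than 20 mm, lifted or tipped (distance of any of flask, carton, rack from where it was at the start of the episode above 0.02 m or angle between any of flask, carton, rack's own z axis and vertical above 0.25 rad).
It also fails if it takes over 51 s, if anything falls off the work surface, if the arm or the gripper's body presses on something with over 40 N, if the wrist force passes 120 N, or if a joint passes its speed limit or range.

## Working session

There is one attempt and no reset: what is moved stays moved. The work goes in short steps, Python scripts to look and compute and a shell command to move; the robot and the scene stay as the last step left them, time stands still between calls to the robot, and variables do not carry over. Pictures are saved under pics/ and viewed, at most 10 in all, crops included, and the job is handed in when it is done.

```bash
mkdir -p pics; cat > h.py <<'E'
import numpy as np, cv2
from rig import sense, capture, find_in, place_of
def ray(c,uv):
    x=(uv[0]-c["cx"])/c["fx"]; y=(uv[1]-c["cy"])/c["fy"]
    d=np.array([x,-y,-1.]); T=np.linalg.inv(np.array(c["camera_from_world"]))
    return T[:3,3], T[:3,:3]@d
def atz(c,uv,z):
    o,d=ray(c,uv); return o+d*(z-o[2])/d[2]
def bydepth(c,uv):
    o,d=ray(c,uv); return o+d*float(c["depth"][int(round(uv[1])),int(round(uv[0]))])
E
python3 - <<'E'
from h import *
print(sense())
Z=dict(cam_axis=38,cam_peg=80,push_face=50,pocket=24,sample=0,reader=0,flask=0,carton=0,rack=0)
for n in("top","side"):
    c=capture(n); cv2.imwrite(f"pics/{n}0.png",c["color"][:,:,::-1]); print(n,c.keys())
    for q,z in Z.items():
        for r in place_of(q,n)[:3]:
            print(q,np.round(r["centre"]),round(r["conf"],2),np.round(atz(c,r["centre"],z)))
E
```

```text
{'time_s': 0.0, 'joints': array([-1.41837088e+00,  3.13427828e-01,  1.49844758e+00,  7.57946504e-06,
        1.33101229e+00, -2.23372726e-01]), 'dq': array([-6.65317358e-04, -1.25690059e-03,  8.95583206e-04, -1.60145163e-03,
        1.49477534e-03, -6.45762360e-05]), 'tau': array([-1.12334965e-03, -4.12267685e+01, -2.59745228e+01, -2.51963884e-04,
        4.10290013e-03, -6.15284932e-06]), 'eef_pos': array([ 192.64559151, -488.09354394,  230.74247411]), 'ee_rot': array([-6.46988081e-04,  9.82398806e-01,  1.86794448e-01,  2.66436927e-05]), 'force': array([ 0.09484802,  0.84704267, -0.63679566]), 'wrist_torque': array([0.0055299 , 0.00604114, 0.00726429]), 'grip_force': 0.0, 'grip_width': 1.0054066350534923}
top dict_keys(['color', 'depth', 'fx', 'fy', 'cx', 'cy', 'camera_from_world'])
cam_axis [211. 235.] 0.94 [567. 129.  38.]
cam_axis [270. 261.] 0.75 [513.   2.  38.]
cam_axis [311. 214.] 0.69 [615. -84.  38.]
cam_peg [180. 233.] 0.69 [565. 186.  80.]
push_face [280. 292.] 0.81 [450. -18.  50.]
pocket [268. 259.] 0.93 [519.   8.  24.]
sample [364. 318.] 0.83 [ 400. -197.   -0.]
sampl
[... 166 characters left out ...]
 [232. 159.] 0.65 [751.  93.   0.]
rack [140. 260.] 0.91 [517. 287.   0.]
side dict_keys(['color', 'depth', 'fx', 'fy', 'cx', 'cy', 'camera_from_world'])
cam_axis [258. 196.] 0.64 [570. 135.  38.]
cam_axis [248. 170.] 0.37 [569. 232.  38.]
cam_peg [246. 171.] 0.64 [554. 169.  80.]
push_face [212. 255.] 0.65 [455. -16.  50.]
push_face [264. 249.] 0.52 [546. -26.  50.]
pocket [247. 248.] 0.59 [522.   9.  24.]
sample [246. 248.] 0.86 [523.  32.   0.]
sample [253. 327.] 0.66 [ 500. -144.    0.]
sample [197. 372.] 0.65 [ 405. -197.    0.]
reader [264. 251.] 0.57 [554.  15.   0.]
flask [312. 286.] 0.97 [618. -89.   0.]
carton [346. 210.] 0.62 [750.  86.   0.]
rack [226. 173.] 0.96 [521. 285.   0.]
```

View pics/top0.png

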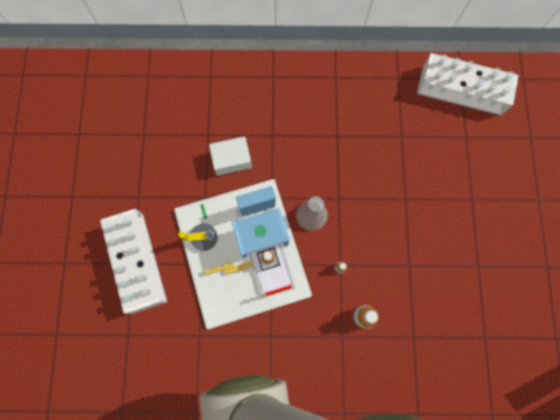

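View pics/side0.png

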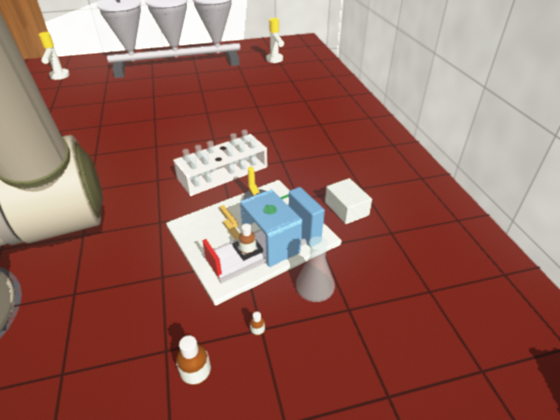

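The top view shows the reader yawed about 18°. The cam handle's peg is near pixel (181,235), the pivot near (208,237), the red plate near (278,290) and the sample in its pocket near (269,257). The larger and smaller bottles at (367,317) and (341,267) are decoys. The side view agrees.

```bash
python3 - <<'E'
from h import *
from scipy.spatial.transform import Rotation as R
c=capture("top"); im=c["color"].astype(int)
def pts(m):
    return np.array([bydepth(c,(u,v)) for v,u in zip(*np.nonzero(m))])
r,g,b=im[...,0],im[...,1],im[...,2]
def sh(n,m):
    m=m.copy(); P=pts(m&(c["depth"]>0)); P=P[(P[:,0]>350)&(P[:,0]<720)&(abs(P[:,1]-60)<200)]
    print(n,len(P),P.mean(0).round(),P.min(0).round(),P.max(0).round()); return P
Y=sh("yel",(r>170)&(g>150)&(b<70))
for lo,hi in((0,34),(34,45),(45,70),(70,95)):
    q=Y[(Y[:,2]>=lo)&(Y[:,2]<hi)]; print(lo,len(q),q.mean(0).round(1) if len(q) else '')
G=sh("green",(g>r+60)&(g>b+40)); sh("greenlow",(g>r+60)&(g>b+40)&(c["depth"]>0))
G=G[G[:,2]<40];print(G.mean(0))
a=np.array([568.8,132.9]);d=G.mean(0)[:2]-a;print("mark dir",np.arctan2(d[1],d[0]))
Bl=sh("blue",(b>r+50)&(b>120)); H=Bl[(Bl[:,2]>90)]; print(H.mean(0))
D=sh("red plate",(r>180)&(g<60)&(b<60)); D=D[D[:,2]>40]; print(D.mean(0),len(D))
hh=H.astype(np.float32)[:,:2]; print(cv2.minAreaRect(hh))
crop=c["color"][190:320,150:330,::-1]; cv2.imwrite("pics/crop.png",cv2.resize(crop,(792,572),interpolation=cv2.INTER_CUBIC))
s=sense(); print(R.from_quat(s["ee_rot"],scalar_first=True).as_matrix().round(3))
E
```

```text
yel 153 [563. 165.  47.] [500.  73.  23.] [572. 188.  82.]
0 14 [551.9 152.1  29.6]
34 98 [565.4 160.8  38.3]
45 11 [561.4 177.8  57.3]
70 30 [561.2 182.4  77.6]
green 89 [584.  60.  74.] [559.  15.   8.] [640. 157. 103.]
greenlow 89 [584.  60.  74.] [559.  15.   8.] [640. 157. 103.]
[625.9295544  151.49791129  12.44388188]
mark dir 0.31471953905733974
blue 2067 [582.  25.  97.] [520. -33.  45.] [658.  77. 103.]
[581.17248575  24.85593608  97.71221346]
red plate 35 [451. -13.  65.] [444. -36.  61.] [458.   8.  67.]
[451.42036373 -13.25931169  64.54731213] 35Traceback (most recent call last):
  File "<stdin>", line 18, in <module>
cv2.error: OpenCV(4.12.0) /io/opencv/modules/imgproc/src/convhull.cpp:143: error: (-215:Assertion failed) total >= 0 && (depth == CV_32F || depth == CV_32S) in function 'convexHull'
```

```bash
python3 -m jog '[{"az":0.114,"jaw":1},{"az":0.114,"jaw":1},{"tx":29,"ty":-40,"jaw":1},{"tx":29,"ty":-40,"jaw":1},{"tx":29,"ty":-40,"jaw":1}]' 20
python3 -m jog '[{"tx":29,"ty":-40,"jaw":1},{"tx":29,"ty":-40,"jaw":1},{"tx":29,"ty":-40,"jaw":1},{"tx":29,"ty":-40,"jaw":1},{"tx":29,"ty":-40,"jaw":1}]'
python3 -m jog '[{"tx":29,"ty":-40,"jaw":1},{"tx":29,"ty":-40,"jaw":1},{"tx":29,"ty":-40,"jaw":1},{"tx":29,"ty":-40,"jaw":1},{"jaw":1}]'
python3 - <<'E'
from h import *
from scipy.spatial.transform import Rotation as R
s=sense(); M=R.from_quat(s["ee_rot"],scalar_first=True); print(s["eef_pos"],M.as_matrix().round(3))
p=M.inv().apply(np.array([531.3,177.6,50])-s["eef_pos"]);print("to go (tool)",p)
c=capture("wrist"); cv2.imwrite("pics/w1.png",c["color"][:,:,::-1])
T=np.eye(4);T[:3,:3]=M.as_matrix();T[:3,3]=s["eef_pos"];c["camera_from_world"]=np.linalg.inv(T@c["mount"])
for q,z in(("cam_peg",80),("cam_axis",38)):
    for r in place_of(q,"wrist")[:2]: print(q,np.round(r["centre"]),r["conf"],atz(c,r["centre"],z).round(1))
E
```

```text
[ 192.6782143  -488.363438    231.29210567] [[ 0.93   0.367 -0.   ]
 [ 0.367 -0.93   0.   ]
 [-0.    -0.    -1.   ]]
to go (tool) [ 559.41266817 -495.20329057  181.30088191]schema error: expected keys tx, ty, tz, ax, ay, az, jaw
schema error: expected keys tx, ty, tz, ax, ay, az, jaw
schema error: expected keys tx, ty, tz, ax, ay, az, jaw
```

View pics/w1.png

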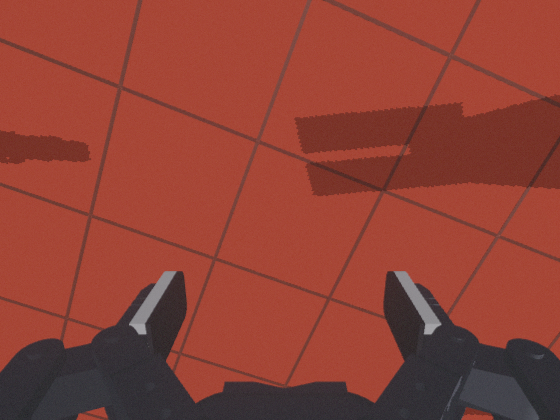

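The wrist picture shows only the bare bench between the open fingers, because the moves were refused: every row needs all seven keys.

```bash
python3 -m jog '[{"tx":0,"ty":0,"tz":0,"ax":0,"ay":0,"az":0.114,"jaw":1},{"tx":0,"ty":0,"tz":0,"ax":0,"ay":0,"az":0.114,"jaw":1},{"tx":29,"ty":-40,"tz":0,"ax":0,"ay":0,"az":0,"jaw":1},{"tx":29,"ty":-40,"tz":0,"ax":0,"ay":0,"az":0,"jaw":1},{"tx":29,"ty":-40,"tz":0,"ax":0,"ay":0,"az":0,"jaw":1}]' 20
python3 -m jog '[{"tx":29,"ty":-40,"tz":0,"ax":0,"ay":0,"az":0,"jaw":1},{"tx":29,"ty":-40,"tz":0,"ax":0,"ay":0,"az":0,"jaw":1},{"tx":29,"ty":-40,"tz":0,"ax":0,"ay":0,"az":0,"jaw":1},{"tx":29,"ty":-40,"tz":0,"ax":0,"ay":0,"az":0,"jaw":1},{"tx":29,"ty":-40,"tz":0,"ax":0,"ay":0,"az":0,"jaw":1}]'
python3 -m jog '[{"tx":29,"ty":-40,"tz":0,"ax":0,"ay":0,"az":0,"jaw":1},{"tx":29,"ty":-40,"tz":0,"ax":0,"ay":0,"az":0,"jaw":1},{"tx":29,"ty":-40,"tz":0,"ax":0,"ay":0,"az":0,"jaw":1},{"tx":29,"ty":-40,"tz":0,"ax":0,"ay":0,"az":0,"jaw":1},{"tx":0,"ty":0,"tz":0,"ax":0,"ay":0,"az":0,"jaw":1}]'
cat > w.py <<'E'
from h import *
import sys
from scipy.spatial.transform import Rotation as R
def look(name,target):
    s=sense(); M=R.from_quat(s["ee_rot"],scalar_first=True); print(s["time_s"],s["eef_pos"].round(1),M.as_matrix().round(3)[:2,:2])
    print("to go (tool)",M.inv().apply(np.array(target)-s["eef_pos"]).round(1))
    c=capture("wrist"); cv2.imwrite(f"pics/{name}.png",c["color"][:,:,::-1])
    T=np.eye(4);T[:3,:3]=M.as_matrix();T[:3,3]=s["eef_pos"];c["camera_from_world"]=np.linalg.inv(T@c["mount"])
    for q,z in(("cam_peg",80),("cam_axis",38),("push_face",50)):
        for r in place_of(q,"wrist")[:2]: print(q,np.round(r["centre"]),round(r["conf"],2),atz(c,r["centre"],z).round(1))
E
python3 -c "
from w import *
look('w2',[531.3,177.6,50])"
```

```text
time_s: 1.82
eef_pos: [261.5, -355.5, 231.3]
ee_rot: [0.0, 0.997, 0.074, 0.0]
force: [1.2, -1.4, 1.4]
grip_width: -0.001
grip_force: 0.0
time_s: 2.45
eef_pos: [375.6, -136.2, 231.5]
ee_rot: [0.0, 0.997, 0.074, 0.0]
force: [0.5, -1.9, -0.5]
grip_width: 0.002
grip_force: 0.0
time_s: 3.08
eef_pos: [466.7, 39.9, 231.1]
ee_rot: [-0.0, 0.997, 0.076, -0.0]
force: [-0.6, -0.7, -0.3]
grip_width: -0.002
grip_force: 0.0
3.075 [466.7  39.9 231.1] [[ 0.988  0.151]
 [ 0.151 -0.988]]
to go (tool) [  84.7 -126.3  181.1]
cam_peg [325. 129.] 0.74 [521.8  13.9  80. ]
cam_peg [121.  45.] 0.58 [561.  182.6  80. ]
cam_axis [198.  52.] 0.91 [567.8 133.4  38. ]
push_face [338. 208.] 0.92 [445.7 -17.3  50. ]
```

View pics/w2.png

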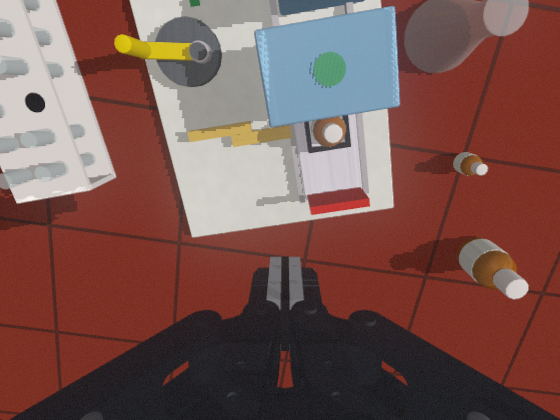

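The wrist view confirms the peg at pixel (123,44), which is (561,182) in the world, and the pivot at (198,52). Next I move behind the peg and descend.

```bash
python3 -m jog '[{"tx":28,"ty":-42,"tz":0,"ax":0,"ay":0,"az":0,"jaw":1},{"tx":28,"ty":-42,"tz":0,"ax":0,"ay":0,"az":0,"jaw":1},{"tx":28,"ty":-42,"tz":0,"ax":0,"ay":0,"az":0,"jaw":1},{"tx":0,"ty":0,"tz":40,"ax":0,"ay":0,"az":0,"jaw":1},{"tx":0,"ty":0,"tz":40,"ax":0,"ay":0,"az":0,"jaw":1}]'
python3 -m jog '[{"tx":0,"ty":0,"tz":40,"ax":0,"ay":0,"az":0,"jaw":1},{"tx":0,"ty":0,"tz":40,"ax":0,"ay":0,"az":0,"jaw":1},{"tx":0,"ty":0,"tz":21,"ax":0,"ay":0,"az":0,"jaw":1},{"tx":0,"ty":0,"tz":0,"ax":0,"ay":0,"az":0,"jaw":1}]'
python3 -m jog '[{"tx":4,"ty":0,"tz":0,"ax":0,"ay":0,"az":0,"jaw":1},{"tx":4,"ty":0,"tz":0,"ax":0,"ay":0,"az":0,"jaw":1},{"tx":3,"ty":0,"tz":0,"ax":0,"ay":0,"az":0,"jaw":1},{"tx":0,"ty":0,"tz":0,"ax":0,"ay":0,"az":0,"jaw":1}]'
```

```text
time_s: 3.9
eef_pos: [530.9, 173.9, 150.4]
ee_rot: [0.0, 0.997, 0.073, 0.0]
force: [0.6, 0.6, 0.3]
grip_width: 0.001
grip_force: 0.0
time_s: 4.4
eef_pos: [530.1, 173.4, 49.3]
ee_rot: [0.0, 0.997, 0.073, -0.001]
force: [-0.6, 0.1, -0.5]
grip_width: -0.0
grip_force: 0.0
time_s: 4.9
eef_pos: [541.9, 176.3, 50.5]
ee_rot: [-0.0, 0.997, 0.074, 0.0]
force: [-0.3, 0.1, -0.2]
grip_width: -0.0
grip_force: 0.0
```

```bash
python3 -m jog '[{"tx":6,"ty":-2,"tz":0,"ax":0,"ay":0,"az":0.12,"jaw":1},{"tx":6,"ty":-2,"tz":0,"ax":0,"ay":0,"az":0.12,"jaw":1},{"tx":6,"ty":-2,"tz":0,"ax":0,"ay":0,"az":0.12,"jaw":1},{"tx":0,"ty":0,"tz":0,"ax":0,"ay":0,"az":0,"jaw":1}]'
python3 -m jog '[{"tx":6,"ty":-2,"tz":0,"ax":0,"ay":0,"az":0.12,"jaw":1},{"tx":6,"ty":-2,"tz":0,"ax":0,"ay":0,"az":0.12,"jaw":1},{"tx":6,"ty":-2,"tz":0,"ax":0,"ay":0,"az":0.12,"jaw":1},{"tx":0,"ty":0,"tz":0,"ax":0,"ay":0,"az":0,"jaw":1}]'
cat >> w.py <<'E'
def cam():
    s=sense(); M=R.from_quat(s["ee_rot"],scalar_first=True)
    p=M.inv().apply(np.array([568,132.6,38])-s["eef_pos"]); x=M.as_matrix()[:2,0]
    print("pivot in tool",p.round(1),"tool yaw rel reader",round(np.arctan2(x[1],x[0])-.315,3))
    c=capture("top"); im=c["color"].astype(int); m=(im[...,0]>170)&(im[...,1]>150)&(im[...,2]<70)&(c["depth"]>0)
    P=np.array([bydepth(c,(u,v)) for v,u in zip(*np.nonzero(m))]); P=P[(P[:,2]>32)&(np.hypot(P[:,0]-568,P[:,1]-132.6)<70)]
    for n,Q in(("top",P[P[:,2]>70]),("bar",P[P[:,2]<45])):
        if len(Q): d=Q.mean(0)-[568,132.6,0]; print(n,len(Q),Q.mean(0).round(1),"cam",round(np.arctan2(d[1],d[0])-.315,3))
    for r in place_of("cam_peg","top")[:2]: print(np.round(r["centre"]),round(r["conf"],2),atz(c,r["centre"],80).round(1))
    cv2.imwrite("pics/top_now.png",cv2.resize(c["color"][170:330,150:330,::-1],None,fx=3,fy=3,interpolation=cv2.INTER_CUBIC))
E
python3 -c "
from w import *
cam()"
```

```text
time_s: 5.4
eef_pos: [559.1, 182.8, 50.3]
ee_rot: [0.0, 0.994, -0.105, -0.0]
force: [-2.7, 0.5, 1.9]
grip_width: -0.0
grip_force: 1.0
time_s: 5.9
eef_pos: [578.0, 182.6, 50.2]
ee_rot: [-0.0, 0.96, -0.281, -0.0]
force: [-2.2, 0.7, 1.6]
grip_width: -0.001
grip_force: 1.0
pivot in tool [18.5 47.5 12.2] tool yaw rel reader -0.884
top 4 [561.2 133.2 140.2] cam 2.739
bar 22 [583.7 149.6  38.7] cam 0.51
[189. 219.] 0.74 [592.9 168.7  80. ]
[207. 234.] 0.61 [562.3 131.   80. ]
```

```bash
python3 -m jog '[{"tx":6,"ty":-2,"tz":0,"ax":0,"ay":0,"az":0.12,"jaw":1},{"tx":6,"ty":-2,"tz":0,"ax":0,"ay":0,"az":0.12,"jaw":1},{"tx":6,"ty":-2,"tz":0,"ax":0,"ay":0,"az":0.12,"jaw":1},{"tx":0,"ty":0,"tz":0,"ax":0,"ay":0,"az":0,"jaw":1}]'
python3 -m jog '[{"tx":6,"ty":-2,"tz":0,"ax":0,"ay":0,"az":0.12,"jaw":1},{"tx":6,"ty":-2,"tz":0,"ax":0,"ay":0,"az":0.12,"jaw":1},{"tx":0,"ty":0,"tz":0,"ax":0,"ay":0,"az":0,"jaw":1}]'
python3 -c "
from w import *
cam()"
```

```text
time_s: 6.5
eef_pos: [595.7, 175.6, 50.2]
ee_rot: [0.0, 0.894, -0.448, -0.0]
force: [-1.7, 0.4, 0.5]
grip_width: 0.0
grip_force: 0.7
time_s: 6.88
eef_pos: [605.5, 167.9, 50.1]
ee_rot: [0.0, 0.834, -0.551, -0.0]
force: [-1.8, 1.2, -1.1]
grip_width: 0.0
grip_force: 0.8
pivot in tool [17.7 48.3 12.1] tool yaw rel reader -1.483
bar 28 [586.8 137.7  37.9] cam -0.052
[198. 209.] 0.89 [613.7 151.4  80. ]
[282. 294.] 0.71 [444.4 -21.2  80. ]
```

View pics/top_now.png

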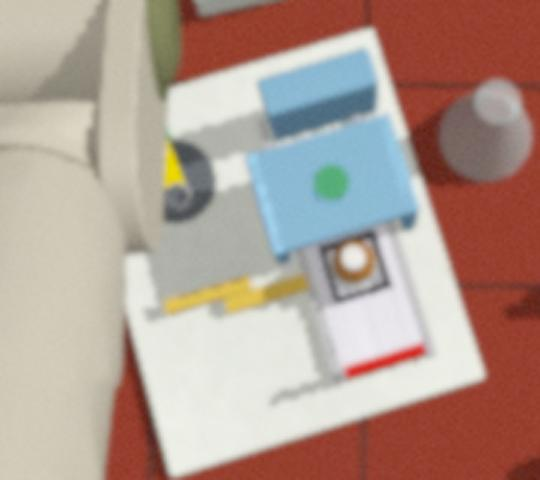

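The picture shows the yellow bar pointing along the mark direction at pixel (168,165) of the crop, with the carriage still drawn back and the bottle standing in its pocket. One small nudge remains, then I back off and rise.

```bash
python3 -m jog '[{"tx":3,"ty":-1,"tz":0,"ax":0,"ay":0,"az":0.06,"jaw":1},{"tx":0,"ty":0,"tz":0,"ax":0,"ay":0,"az":0,"jaw":1},{"tx":-8,"ty":0,"tz":0,"ax":0,"ay":0,"az":0,"jaw":1},{"tx":-8,"ty":0,"tz":0,"ax":0,"ay":0,"az":0,"jaw":1},{"tx":0,"ty":0,"tz":0,"ax":0,"ay":0,"az":0,"jaw":1}]'
python3 -m jog '[{"tx":0,"ty":0,"tz":-40,"ax":0,"ay":0,"az":0,"jaw":1},{"tx":0,"ty":0,"tz":-50,"ax":0,"ay":0,"az":0,"jaw":1},{"tx":0,"ty":0,"tz":-50,"ax":0,"ay":0,"az":0,"jaw":1},{"tx":0,"ty":40,"tz":-20,"ax":0,"ay":0,"az":-0.155,"jaw":1},{"tx":0,"ty":40,"tz":0,"ax":0,"ay":0,"az":-0.155,"jaw":1}]'
python3 -m jog '[{"tx":0,"ty":40,"tz":0,"ax":0,"ay":0,"az":-0.155,"jaw":1},{"tx":0,"ty":40,"tz":0,"ax":0,"ay":0,"az":-0.155,"jaw":1},{"tx":-10,"ty":40,"tz":0,"ax":0,"ay":0,"az":-0.155,"jaw":1},{"tx":-30,"ty":30,"tz":0,"ax":0,"ay":0,"az":-0.155,"jaw":1},{"tx":-30,"ty":30,"tz":0,"ax":0,"ay":0,"az":-0.155,"jaw":1}]'
python3 -m jog '[{"tx":-20,"ty":0,"tz":0,"ax":0,"ay":0,"az":-0.155,"jaw":1},{"tx":0,"ty":0,"tz":0,"ax":0,"ay":0,"az":-0.155,"jaw":1},{"tx":0,"ty":0,"tz":0,"ax":0,"ay":0,"az":-0.155,"jaw":1},{"tx":0,"ty":0,"tz":0,"ax":0,"ay":0,"az":0,"jaw":1}]'
python3 -c "
from w import *
look('w3',[411,-29,45]); cam()"
```

```text
time_s: 7.6
eef_pos: [602.8, 175.2, 50.5]
ee_rot: [-0.004, 0.819, -0.573, -0.003]
force: [0.5, -0.4, -0.1]
grip_width: 0.001
grip_force: 0.0
time_s: 8.22
eef_pos: [530.1, 140.1, 211.7]
ee_rot: [-0.005, 0.899, -0.438, -0.001]
force: [0.4, -0.4, -0.5]
grip_width: -0.003
grip_force: 0.0
time_s: 8.85
eef_pos: [361.8, 24.9, 209.2]
ee_rot: [-0.004, 0.998, -0.066, -0.0]
force: [-0.0, -0.6, -0.3]
grip_width: 0.001
grip_force: 0.0
time_s: 9.35
eef_pos: [343.2, 28.0, 209.3]
ee_rot: [-0.004, 0.987, 0.163, 0.001]
force: [-0.7, -0.4, -1.5]
grip_width: 0.001
grip_force: 0.0
9.35 [343.2  28.  209.3] [[ 0.947  0.321]
 [ 0.321 -0.947]]
to go (tool) [ 45.5  77.2 163.8]
push_face [379.  87.] 0.67 [448.  -18.3  50. ]
pivot in tool [246.  -25.5 171.9] tool yaw rel reader 0.011
top 23 [615.  147.4  79.5] cam -0.01
bar 104 [594.2 142.1  37.8] cam 0.033
[196. 208.] 0.61 [616.6 155.1  80. ]
```

View pics/w3.png

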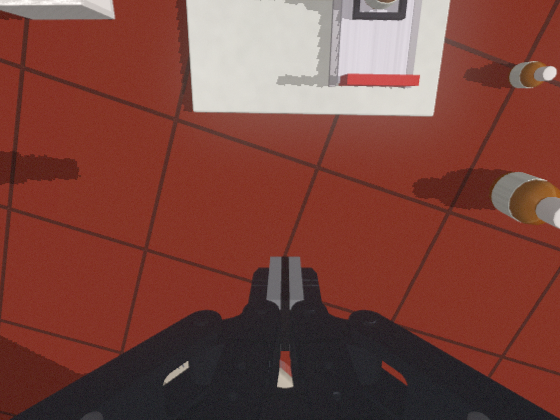

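The cam reads about 0 rad. The wrist view shows the red plate at pixel (380,80), square to the tool. Next I descend behind it.

```bash
python3 -m jog '[{"tx":20,"ty":39,"tz":0,"ax":0,"ay":0,"az":0,"jaw":1},{"tx":20,"ty":38,"tz":30,"ax":0,"ay":0,"az":0,"jaw":1},{"tx":0,"ty":0,"tz":45,"ax":0,"ay":0,"az":0,"jaw":1},{"tx":0,"ty":0,"tz":45,"ax":0,"ay":0,"az":0,"jaw":1},{"tx":0,"ty":0,"tz":40,"ax":0,"ay":0,"az":0,"jaw":1}]'
python3 -m jog '[{"tx":0,"ty":0,"tz":4,"ax":0,"ay":0,"az":0,"jaw":1},{"tx":6,"ty":0,"tz":0,"ax":0,"ay":0,"az":0,"jaw":1},{"tx":6,"ty":0,"tz":0,"ax":0,"ay":0,"az":0,"jaw":1},{"tx":6,"ty":0,"tz":0,"ax":0,"ay":0,"az":0,"jaw":1},{"tx":3,"ty":0,"tz":0,"ax":0,"ay":0,"az":0,"jaw":1}]'
python3 -m jog '[{"tx":3,"ty":0,"tz":0,"ax":0,"ay":0,"az":0,"jaw":1},{"tx":4,"ty":0,"tz":0,"ax":0,"ay":0,"az":0,"jaw":1},{"tx":5,"ty":0,"tz":0,"ax":0,"ay":0,"az":0,"jaw":1},{"tx":5,"ty":0,"tz":0,"ax":0,"ay":0,"az":0,"jaw":1},{"tx":5,"ty":0,"tz":0,"ax":0,"ay":0,"az":0,"jaw":1}]'
python3 -c "
from w import *
s=sense();print('plate along push',(s['eef_pos'][:2]-[449,-18])@[.949,.315]); cam()
for r in place_of('push_face','top')[:2]: print(r)"
```

```text
time_s: 10.28
eef_pos: [405.5, -30.4, 47.0]
ee_rot: [-0.005, 0.987, 0.163, 0.0]
force: [0.7, -0.6, -0.1]
grip_width: -0.002
grip_force: 0.0
time_s: 10.9
eef_pos: [426.3, -23.5, 45.0]
ee_rot: [-0.004, 0.987, 0.163, 0.001]
force: [-0.1, 0.4, -0.2]
grip_width: -0.005
grip_force: 0.0
time_s: 11.52
eef_pos: [446.5, -16.6, 44.6]
ee_rot: [-0.005, 0.987, 0.163, 0.0]
force: [-2.4, -3.4, 1.6]
grip_width: 0.003
grip_force: 1.7
plate along push -1.8825942568305003
pivot in tool [ 163.  -102.     7.8] tool yaw rel reader 0.013
top 24 [614.5 147.3  78.5] cam -0.008
bar 102 [594.2 142.1  38.1] cam 0.034
[199. 209.] 0.98 [615.  149.4  80. ]
```

View pics/top_now.png

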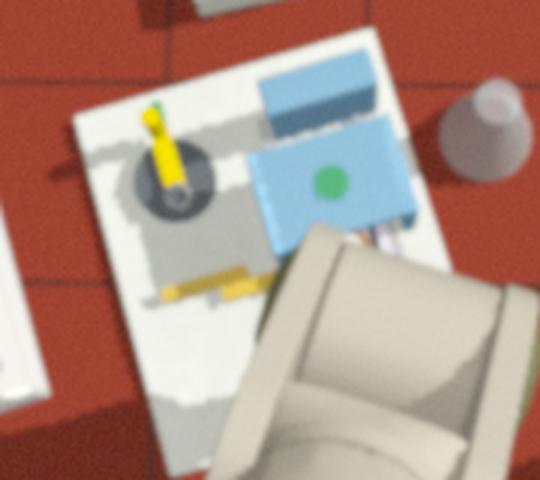

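The picture shows the handle along the green mark at (155,110), and contact on the plate has begun. I push on.

```bash
python3 -m jog '[{"tx":5,"ty":0,"tz":0,"ax":0,"ay":0,"az":0,"jaw":1},{"tx":5,"ty":0,"tz":0,"ax":0,"ay":0,"az":0,"jaw":1},{"tx":5,"ty":0,"tz":0,"ax":0,"ay":0,"az":0,"jaw":1},{"tx":5,"ty":0,"tz":0,"ax":0,"ay":0,"az":0,"jaw":1},{"tx":0,"ty":0,"tz":0,"ax":0,"ay":0,"az":0,"jaw":1}]'
python3 -m jog '[{"tx":5,"ty":0,"tz":0,"ax":0,"ay":0,"az":0,"jaw":1},{"tx":4,"ty":0,"tz":0,"ax":0,"ay":0,"az":0,"jaw":1},{"tx":3,"ty":0,"tz":0,"ax":0,"ay":0,"az":0,"jaw":1},{"tx":2,"ty":0,"tz":0,"ax":0,"ay":0,"az":0,"jaw":1},{"tx":2,"ty":0,"tz":0,"ax":0,"ay":0,"az":0,"jaw":1}]'
python3 -m jog '[{"tx":2,"ty":0,"tz":0,"ax":0,"ay":0,"az":0,"jaw":1},{"tx":0,"ty":0,"tz":0,"ax":0,"ay":0,"az":0,"jaw":1}]'
```

```text
time_s: 12.3
eef_pos: [465.9, -9.8, 44.7]
ee_rot: [-0.005, 0.987, 0.163, 0.001]
force: [0.4, -0.7, -0.9]
grip_width: -0.001
grip_force: 0.0
time_s: 12.92
eef_pos: [480.6, -5.0, 44.7]
ee_rot: [-0.005, 0.987, 0.163, 0.0]
force: [-2.9, -2.6, -0.2]
grip_width: 0.001
grip_force: 1.6
time_s: 13.18
eef_pos: [482.7, -4.2, 44.7]
ee_rot: [-0.005, 0.987, 0.163, 0.001]
force: [-0.5, 0.0, -0.2]
grip_width: -0.001
grip_force: 0.5
```

```bash
for i in 1 2 3; do python3 -m jog '[{"tx":1,"ty":0,"tz":0,"ax":0,"ay":0,"az":0,"jaw":1},{"tx":1,"ty":0,"tz":0,"ax":0,"ay":0,"az":0,"jaw":1}]' | grep -E "pos|force:"; done
```

```text
eef_pos: [484.3, -3.6, 44.7]
force: [-2.4, -3.0, 1.4]
grip_force: 1.5
eef_pos: [485.9, -3.1, 44.7]
force: [-6.8, -5.6, 5.1]
grip_force: 4.2
eef_pos: [486.0, -3.0, 44.6]
force: [-20.1, -12.0, 13.2]
grip_force: 10.9
```

The tool has stopped advancing at about 50 mm of travel and the force is rising, so this is the hard stop. I back off, rise and check.

```bash
python3 -m jog '[{"tx":-5,"ty":0,"tz":0,"ax":0,"ay":0,"az":0,"jaw":1},{"tx":-15,"ty":0,"tz":0,"ax":0,"ay":0,"az":0,"jaw":1},{"tx":-20,"ty":0,"tz":0,"ax":0,"ay":0,"az":0,"jaw":1},{"tx":-20,"ty":0,"tz":-20,"ax":0,"ay":0,"az":0,"jaw":1},{"tx":-30,"ty":0,"tz":-50,"ax":0,"ay":0,"az":0,"jaw":1}]'
python3 -m jog '[{"tx":-30,"ty":0,"tz":-50,"ax":0,"ay":0,"az":0,"jaw":1},{"tx":-20,"ty":0,"tz":-50,"ax":0,"ay":0,"az":0,"jaw":1},{"tx":0,"ty":0,"tz":0,"ax":0,"ay":0,"az":0,"jaw":1}]'
python3 -c "
from w import *
look('w4',[411,-29,45]); cam()
c=capture('side')
for q,z in (('push_face',50),('flask',0),('carton',0),('rack',0)):
  for r in place_of(q,'side')[:2]: print(q,round(r['conf'],2),atz(c,r['centre'],z).round(1))"
```

```text
time_s: 14.55
eef_pos: [402.0, -31.7, 114.3]
ee_rot: [-0.006, 0.987, 0.163, -0.0]
force: [1.0, 0.4, 0.8]
grip_width: -0.002
grip_force: 0.0
time_s: 14.92
eef_pos: [356.6, -49.7, 217.5]
ee_rot: [-0.002, 0.987, 0.163, 0.004]
force: [0.7, 0.4, -1.1]
grip_width: -0.001
grip_force: 0.0
14.925 [356.6 -49.7 217.5] [[ 0.947  0.321]
 [ 0.321 -0.947]]
to go (tool) [ 56.7  -1.5 173. ]
cam_axis [283.   6.] 0.22 [497.3  -0.6  38. ]
push_face [286.   7.] 0.92 [495.1  -3.8  50. ]
pivot in tool [ 259.3 -101.2  176.8] tool yaw rel reader 0.013
top 23 [615.2 147.5  78.6] cam -0.009
bar 104 [594.4 142.   38.2] cam 0.028
[202. 207.] 0.73 [618.  142.8  80. ]
push_face 0.93 [495.4   3.3  50. ]
flask 0.79 [625.9 -91.5   0. ]
carton 0.89 [748.3  84.    0. ]
rack 0.87 [515.3 287.    0. ]
```

View pics/top_now.png

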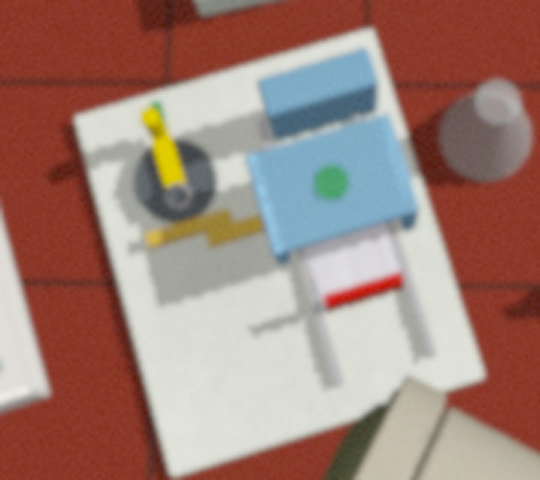

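View pics/w4.png

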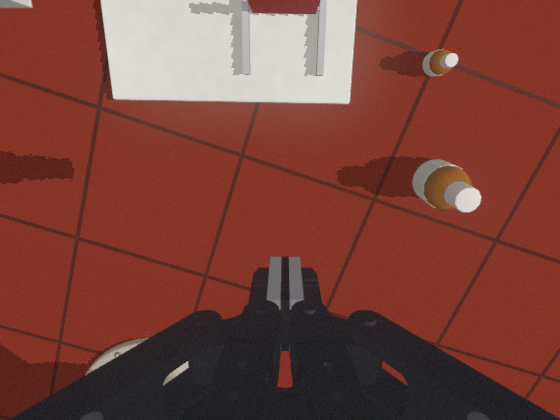

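The top view shows the handle along the green mark, the red plate moved forward to (365,292) and the bottle under the hood. Push_face has moved about 50 mm, the bystanders have not moved, and the wrist view shows the gripper clear of everything. I'm handing in.

```bash
python3 -c "
from rig import finish_job
print(finish_job())"
```

```text
the job is handed in; nothing more can be done
None
```

I turned the cam to its low point (about 0 rad), then pushed the carriage to its hard stop under the hood (about 50 mm). The flask, carton and rack had not moved. The bottle is hidden under the hood, so I couldn't check its final pose. The job is handed in, with no verdict returned.

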